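# Press the lid magazine's sprung plate home with the tamper

## Robot

A 7-joint arm with a two-finger parallel gripper is mounted at the origin on the work surface. World frame = base frame: x ahead of the robot, y to its left, z up, the work surface at z = 0. Lengths are in m, angles in rad, forces in N, time in s.
With the tool pointing down it reaches from about 0.425 to 0.875 m from the base axis. Payload 4.7 kg.
Tool frame: the origin (TCP) lies between the finger pads; the fingertips stand 14 mm ahead of it and the grasp point (between the pads) lies 5 mm behind it; z points along the fingers, y is the line along which they close (so a half turn about z gives the same grasp; the last joint's range is limited). The gripper opens to 87 mm and grips with 3 to 60 N. Pads are 19 mm wide; open, the fingers measure 117 mm over their backs; the gripper's body (75 mm by 190 mm) begins 51 mm behind the grasp point.
Start: joints at [-1.289, 0.321, -0.07, 1.45, 0.023, 1.371, -0.057], TCP at [0.172, 0.627, 0.237] pointing down, gripper open.
Joint ranges: [-2.86, 2.86], [-0.3, 2.09], [-1.38, 1.24], [0.06, 2.45], [-1.56, 4.7], [0.09, 2.05], [-2.69, 2.69]. Speed limits (rad/s): [2.57, 2.57, 3.14, 3.14, 3.14, 3.14, 3.14].

## Interface

Orientations are given as a rotation vector (axis times angle).
In Python, from bench import ctrl gives the robot as it stands.
- The arm moves only by the tool step_arm, never from a script. Its argument "commands" is a list of rows, each an object with "travel": the shift along the tool's x, y, z in m, a list of three; "turn": the turn, a rotation vector about the tool's x, y, z in degrees, a list of three. A call has 1 to 5 rows; each row is the pose to reach, as a shift and turn from the pose commanded when the call began, along the tool's axes at that moment; what a row does not reach only later rows make up. A row lasts 1/10 s, in which the tool goes at most 50 mm and 8.59 degrees, less where a joint would pass 70% of its speed; a pose out of reach is approached as far as the arm can. A call with a gripper value outside its range is refused whole. "gripper" is the opening, from 0 (shut) to 1 (fully open), set as the call begins (left out, the last holds). The fingers move at their own pace and stop on an object; "force" is the grip in N (left out, the last holds). Time passes only in rows, so rows that repeat a pose let the fingers close. It gives the time, the measured TCP pose, the force, the opening and the grip force at its end, in the units of the state.
- ctrl.get_state(): the state, without advancing time (a new reading comes with each control period).
- ctrl.get_image(name): name is "scene" or "top" or "wrist"; returns the picture (400x640x3 uint8, red, green, blue); there is no depth.
- ctrl.camera_model(name): a dict with "fx", "fy", "cx", "cy" (pixels), "k1" (the pictures are not rectified: a ray, as slopes to the right and down, at radius r is drawn at 1 + k1 r^2 times it, then the intrinsics apply), "R" (3x3) and "t" (3): a world point X has camera coordinates R X + t; the wrist camera has in their place "T_tool_cam" (4x4, takes a point from camera to tool coordinates, whose origin is the TCP and whose axes are the flange's). Camera axes: x right, y down, z forward; pixel columns grow to the right and rows downward; lengths in m; the calibration is good to about 2 mm. A picture is of the moment at which its call begins: read the wrist's pose just before it. camera_model takes no time and is no camera call.
- ctrl.close_job(): hands the job in; it is judged then, once.
The state is a dict: "time": time; "joint_positions": joint angles; "qd": joint speeds; "joint_torque": joint torques, N m; "position": TCP position; "tool_rot": TCP orientation; "ft_force": force on the tool from outside, world axes, zero at the start; "torque": the same for the moment, N m; "grip_width": opening from 0.0 (shut) to 1.0 (fully open); "grip_force": force on a finger pad.
Only numpy, scipy, OpenCV 4.12 (cv2) and the standard library are available. Lean on these libraries where they do the work, as an engineer would, in place of code of your own. Each camera call takes 0.05 s, during which the arm holds its last target. There are 200 camera calls.

## Task

Get the cup-lid magazine on this cocktail bar ready for refilling: take the tamper from its sloping rest, press its flat steel face squarely down on the magazine's yellow sprung plate until the plate bottoms out level and the catch holds it down. Then stand the tamper upright, with its whole base on the round rubber mat, and let go; push the plate only with the tamper and leave the glasses, bottle and other bar things where they are.

Things in the scene. Friction and masses are not known exactly. Their poses are not given: they have to be found in the camera images.
- tamper: hand tamper: steel disc base 58 mm across and 14 thick, steel neck 18 mm across, then a square dark-wood handle 24 x 24 mm from 35 to 115 mm above the face; 280 to 460 g, centre of mass about 17 mm above the face. Origin: centre of its flat lower face; z runs up the handle, x and y are square to the handle's flat sides. At the start it leans 35 degrees from vertical on the rest
- tamper_grip (a point): point on the tamper's axis in the wooden handle, 85 mm above the lower face, where it is best held; axes as the tamper
- rest: fixed rest: aluminium foot 90 x 90 mm with a black seat that slopes 35 degrees down towards the rest's -x side, so the tamper's handle leans to the rest's -x side. The seat has low lips 9 mm high on the low side and both flanks, open on the high side; the tamper lifts out along its own axis. Origin: centre of the foot on the table
- rest_seat (a point): centre of the sloping seat's surface, 40 mm above the table, where the centre of the tamper's face lies; axes as the rest (not sloped)
- magazine: fixed upright aluminium cylinder with an orange band, 98 mm across (foot 112), 95 tall, open on top with an 86 mm bore. Origin: centre of its underside, z up. A red tab low on its side at +x belongs to the catch
- plate_top (a point): centre of the upper face of the yellow sprung plate (80 mm across) in the magazine, 6 mm below the rim at the start; z is the plate's normal. The plate is on a soft swivel: it tips by up to 7 degrees when pushed off-centre or askew, and springs level again
- follower (a joint): how far the plate is pressed down, m: 0 up, 0.028 bottomed out. The spring pushes back with 3 N at the top and 10 N at the bottom (plus up to 2 N while the catch is passed at 10 to 25 mm); beyond about 0.0255 the catch snaps and keeps it at about 0.0255 when let go
- mat: fixed round black rubber mat with a blue rim line, 104 mm across, 4 mm thick. Origin: centre of its underside on the table
- tumbler_a: clear drinking tumbler, 76 mm across, 95 tall, loose bystander; origin at the centre of its underside
- tumbler_b: clear drinking tumbler, 76 mm across, 95 tall, loose bystander; origin at the centre of its underside
- shaker: steel cocktail shaker, 86 mm across, 207 tall, loose bystander; origin at the centre of its underside
- jigger: copper double-cone measure, 46 mm across, 75 tall, loose bystander; origin at the centre of its underside
- syrup: amber syrup bottle, 68 mm across, 210 tall, loose bystander; origin at the centre of its underside
- lids: stack of white cup lids, 80 mm across, 36 tall, loose bystander; origin at the centre of its underside
- bar_spoon: steel spoon lying flat, 200 mm long, loose bystander; origin at the middle of its length, on its underside

How it is judged:
On the way, in this order (a step that is already met when the one before it is completed fails the run):
1. the tamper is lifted out of its rest (distance between tamper and rest_seat above 0.04 m and contact force between tamper and rest below 0.1 N), for 0.1 s.
2. the tamper holds the plate bottomed out (pressed at least 26.5 of 28 mm) and level within 3.4 degrees (value of joint follower above 0.0265 m and angle between plate_top's own z axis and vertical below 0.06 rad and contact force between tamper and magazine above 3 N), for 0.15 s.
At the end, for the whole second after the job is handed in: the plate is held down by its catch (pressed at least 23.5 mm) and level within 3.4 degrees, and the tamper stands upright (within 3.4 degrees), at rest, face down with its whole base on the mat (centre within 24 mm of the mat's centre) (value of joint follower above 0.0235 m and angle between each of plate_top, tamper's own z axis and vertical below 0.06 rad and horizontal distance between tamper and mat below 0.024 m and z of tamper in the frame of mat between 0.001 and 0.008 m and linear speed of tamper below 0.02 m/s); the robot touches nothing.
It fails at once if the robot itself pushes the plate or the magazine (contact force between any of the fingers, the arm and magazine above 3 N).
It fails at once if a bystander is moved more than 30 mm (distance of any of tumbler_a, tumbler_b, shaker, jigger, syrup, lids, bar_spoon from where it was at the start of the episode above 0.03 m).
It also fails if it takes over 54 s, if anything falls off the work surface, if the arm or the gripper's body presses on something with over 40 N, if the wrist force passes 120 N, or if a joint passes its speed limit or range.

## Working session

There is one attempt and no reset: what is moved stays moved. The work goes in short steps, Python scripts to look and compute and a tool call to move; the robot and the scene stay as the last step left them, time stands still between calls to the robot, and variables do not carry over. Pictures are saved under pics/ and viewed, at most 10 in all, crops included, and the job is handed in when it is done.

Besides the shell and the picture viewer there is one more tool, called after "Request:" as name(argument=value, ...) on one line, values as JSON. step_arm: Moves the arm, as the interface text tells. Its arguments: {"type":"object","properties":{"commands":{"type":"array"},"gripper":{"type":"number"},"force":{"type":"number"}},"required":["commands"]}

```bash
mkdir -p pics; ls
python3 - <<'E'
from bench import ctrl
import cv2,json
s=ctrl.get_state();print({k:s[k] for k in('time','position','tool_rot','grip_width','ft_force')})
for n in('scene','top'):
    cv2.imwrite(f'pics/{n}0.png',ctrl.get_image(n)[:,:,::-1])
    m=ctrl.camera_model(n);print(n,m)
print(ctrl.camera_model('wrist'))
E
```

```text
pics
{'time': 0.0, 'position': array([0.17192197, 0.6263051 , 0.2354401 ]), 'tool_rot': array([-4.19349048e-01, -3.11335959e+00,  3.02538709e-03]), 'grip_width': 0.9980949420589598, 'ft_force': array([-0.48867177,  0.45162916,  0.40451005])}
scene {'fx': 462.2938179210928, 'fy': 462.2938179210928, 'cx': 322.9274962973965, 'cy': 198.0953659636023, 'k1': -0.0025381153468801453, 'R': array([[-0.84440896,  0.53539543, -0.01803439],
       [ 0.36957922,  0.55785785, -0.74310552],
       [-0.38779467, -0.6341501 , -0.6689312 ]]), 't': array([ 0.48578059, -0.15367293,  1.45885103])}
top {'fx': 362.24779185334194, 'fy': 362.24779185334194, 'cx': 322.67876224071847, 'cy': 196.54994827607533, 'k1': 0.009901730340904526, 'R': array([[ 0.02776645, -0.99923029, -0.02771009],
       [-0.9974906 , -0.02589074, -0.0658952 ],
       [ 0.06512704,  0.02947023, -0.99744171]]), 't': array([-5.10923888e-04,  5.79999373e-01,  1.20617407e+00])}
{'fx': 289.00113218534915, 'fy': 289.00113218534915, 'cx': 320.4973031278723, 'cy': 202.94135451125155, 'k1': -0.02415592617535143, 'T_tool_cam': array([[ 1.49016272e-03, -9.68476135e-01, -2.49101899e-01,
         6.81409926e-02],
       [ 9.99998889e-01,  1.43162465e-03,  4.16162053e-04,
        -1.12004883e-03],
       [-4.64225980e-05, -2.49102242e-01,  9.68477192e-01,
        -1.49050409e-01],
       [ 0.00000000e+00,  0.00000000e+00,  0.00000000e+00,
         1.00000000e+00]])}
```

View pics/scene0.png

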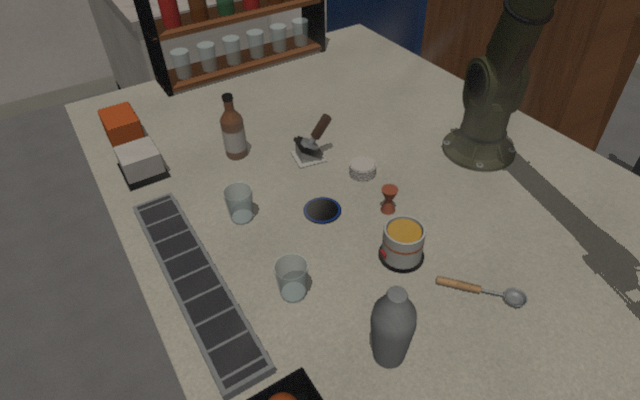

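View pics/top0.png

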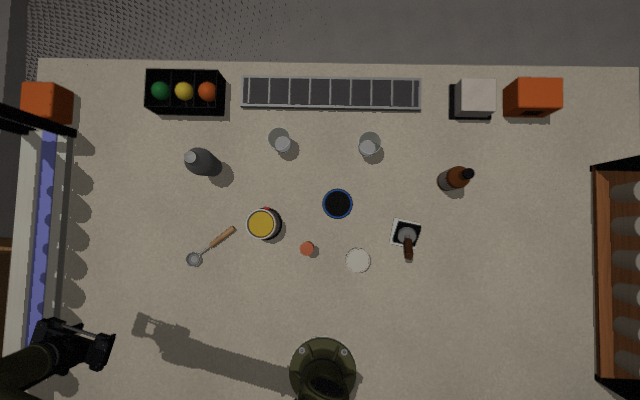

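The scene view shows the tamper at (313,140), the mat at (322,210) and the magazine at (403,240). In the top view the rest is at (405,235) with the handle leaning to about (409,257), the mat is at (337,204) and the plate at (263,224).

```bash
cat > h.py <<'E'
import numpy as np,cv2
from scipy.spatial.transform import Rotation as Ro
from bench import ctrl
def cam(n,s=None):
    m=ctrl.camera_model(n);K=np.array([[m['fx'],0,m['cx']],[0,m['fy'],m['cy']],[0,0,1.]]);d=np.array([m['k1'],0,0,0,0.])
    if n=='wrist':
        T=np.eye(4);T[:3,:3]=Ro.from_rotvec(s['tool_rot']).as_matrix();T[:3,3]=s['position']
        C=np.linalg.inv(T@m['T_tool_cam']);return K,d,C[:3,:3],C[:3,3]
    return K,d,m['R'],m['t']
def proj(c,P):
    K,d,R,t=c;return cv2.projectPoints(np.array(P,float).reshape(-1,1,3),cv2.Rodrigues(R)[0],t,K,d)[0][:,0]
def ray(c,p):
    K,d,R,t=c;u=cv2.undistortPoints(np.array([[p]],float),K,d)[0,0];return -R.T@t,R.T@np.array([*u,1])
def onz(c,p,z):
    o,v=ray(c,p);return o+v*(z-o[2])/v[2]
def tri(cs,ps):
    A=np.zeros((3,3));b=np.zeros(3)
    for c,p in zip(cs,ps):
        o,v=ray(c,p);v=v/np.linalg.norm(v);M=np.eye(3)-np.outer(v,v);A+=M;b+=M@o
    return np.linalg.solve(A,b)
E
python3 - <<'E'
from h import *
t=cam('top');s=cam('scene')
a=cv2.imread('pics/top0.png');b=cv2.imread('pics/scene0.png')
print('mat',onz(t,(337,204),.004),onz(s,(322,210),.004))
print('plate',onz(t,(263,224),.089),onz(s,(404,231),.089))
print('handle top',tri([t,s],[(409,257),(324,117)]))
print('foot',onz(t,(405,233),.0),'lids',onz(t,(358,260),.036),'jig',onz(t,(307,248),.075))
c1=cv2.resize(a[210:270,375:435],None,fx=6.5,fy=6.5,interpolation=cv2.INTER_CUBIC)
c2=cv2.resize(b[105:175,280:350],(390,390),interpolation=cv2.INTER_CUBIC)
cv2.imwrite('pics/z.png',np.hstack([c1,c2]))
E
```

```text
mat [ 0.55656705 -0.03411404  0.004     ] [ 0.55849543 -0.03107317  0.004     ]
plate [0.48267287 0.20075825 0.089     ] [0.48346745 0.21126399 0.089     ]
handle top [ 0.39991893 -0.25760027  0.12515871]
foot [ 0.46452885 -0.26684008  0.        ] lids [ 0.37274751 -0.10736128  0.036     ] jig [0.40986729 0.05902413 0.075     ]
```

View pics/z.png

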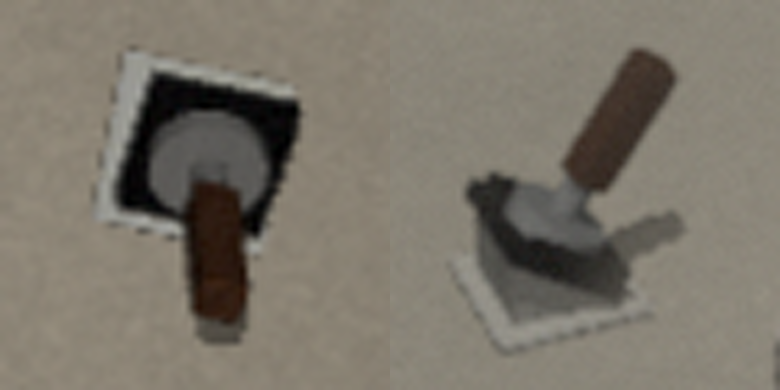

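The crop shows the rest's foot corners and the handle end: about (408.7,256.5) in the top view and (327,116) in the scene view. I'll fit the rest pose to these points.

```bash
cat >> h.py <<'E'
def tool_pose(P,zdir,ydir):
    z=np.array(zdir)/np.linalg.norm(zdir);x=np.cross(ydir,z);x/=np.linalg.norm(x);return np.array(P),np.column_stack([x,np.cross(z,x),z])
def delta(P,R,s=None):
    s=s or ctrl.get_state();R0=Ro.from_rotvec(s['tool_rot']).as_matrix()
    print('travel mm',np.round(R0.T@(P-s['position'])*1e3,1),'turn deg',np.round(np.degrees(Ro.from_matrix(R0.T@R).as_rotvec()),2))
E
python3 - <<'E'
from h import *
from scipy.optimize import least_squares
t=cam('top');s=cam('scene')
T=lambda q:np.array([375+q[0]/6.5,210+q[1]/6.5]);S=lambda q:np.array([280+(q[0]-390)*70/390,105+q[1]*70/390])
a=np.radians(35);ax=np.array([-np.sin(a),0,np.cos(a)])
def f(p):
    R=Ro.from_euler('z',p[2]).as_matrix();o=np.array([p[0],p[1],0]);w=lambda v:o+R@np.array(v)
    seat=np.array([0,0,.04]);h=.045
    tp=[(w(seat+.115*ax),(219,302)),(w(seat+.014*ax),(209,160)),(w([h,h,.004]),(125,52)),(w([h,-h,.004]),(300,92)),(w([-h,h,.004]),(98,218))]
    sp=[(w(seat+.115*ax),(655,62)),(w(seat+.035*ax),(585,177)),(w([h,-h,.004]),(458,262)),(w([h,h,.004]),(508,350)),(w([-h,h,.004]),(648,308))]
    return np.r_[[proj(t,x)[0]-T(q) for x,q in tp],[proj(s,x)[0]-S(q) for x,q in sp]].ravel()
for y0 in(0,-.3,.3):
    r=least_squares(f,[.46,-.26,y0],loss='soft_l1');print(r.x,r.cost)
print(np.round(r.fun.reshape(-1,2),1).tolist())
x,y,w=r.x;R=Ro.from_euler('z',w).as_matrix();A=R@ax
g=np.array([x,y,.04])+.085*A;print('grip',g,'axis',A)
st=ctrl.get_state();Rt=Ro.from_rotvec(st['tool_rot']).as_matrix();print(Rt)
for sg in(1,-1):delta(*tool_pose(g+A*.105,-A,sg*R[:,1]))
E
```

```text
[ 0.46181939 -0.2641115  -0.19682047] 7.372961780508543
[ 0.46181939 -0.2641115  -0.19682031] 7.372961780520017
[ 0.46181939 -0.2641115  -0.19682046] 7.372961780508267
[[-0.3, 0.4], [-0.4, 2.2], [-0.1, -0.2], [-0.8, -0.4], [-1.6, 0.3], [-0.1, -1.0], [-1.3, 0.0], [-2.1, -1.2], [-1.8, -0.7], [0.7, -0.1]]
grip [ 0.41400667 -0.25457755  0.10962792] axis [-0.56250257  0.11216412  0.81915204]
[[-9.64355734e-01  2.64608913e-01 -3.76782537e-04]
 [ 2.64609170e-01  9.64354282e-01 -1.67494371e-03]
 [-7.98531818e-05 -1.71494168e-03 -9.99998526e-01]]
travel mm [-406.5 -789.7   41.3] turn deg [ -1.34 -34.98  -3.91]
travel mm [-406.5 -789.7   41.3] turn deg [-52.96   2.02 167.99]
```

Request:
step_arm(commands=[{"travel": [-0.036,-0.028,-0.015],"turn": [0,0,0]},{"travel": [-0.072,-0.056,-0.03],"turn": [0,0,0]},{"travel": [-0.108,-0.084,-0.045],"turn": [0,0,0]},{"travel": [-0.144,-0.112,-0.06],"turn": [0,0,0]},{"travel": [-0.18,-0.14,-0.075],"turn": [0,0,0]}], gripper=1.0)

```text
time: 0.6
position: [0.3093, 0.4424, 0.3118]
tool_rot: [-0.419, -3.113, 0.001]
ft_force: [1.5, 0.4, 0.6]
grip_width: 1.001
grip_force: 0.0
```

Request:
step_arm(commands=[{"travel": [-0.036,-0.029,-0.004],"turn": [0,0,0]},{"travel": [-0.072,-0.058,-0.008],"turn": [0,0,0]},{"travel": [-0.108,-0.087,-0.012],"turn": [0,0,0]},{"travel": [-0.144,-0.116,-0.016],"turn": [0,0,0]},{"travel": [-0.18,-0.145,-0.02],"turn": [0,0,0]}])

```text
time: 1.1
position: [0.4444, 0.2549, 0.3315]
tool_rot: [-0.419, -3.113, -0.0]
ft_force: [0.8, 0.2, 0.9]
grip_width: 1.002
grip_force: 0.0
```

Run:
```python
from h import *
s=ctrl.get_state();im=ctrl.get_image('wrist')[:,:,::-1].copy();c=cam('wrist',s)
hsv=cv2.cvtColor(im,cv2.COLOR_BGR2HSV)
m=cv2.inRange(hsv,(18,120,80),(34,255,255));n,l,st,ce=cv2.connectedComponentsWithStats(m)
i=1+st[1:,4].argmax();cnt=cv2.findContours((l==i).astype('uint8'),0,1)[0][0];e=cv2.fitEllipse(cnt)
print(e,st[i],onz(c,e[0],.089),onz(c,ce[i],.089),proj(c,[(.4827,.2045,.089),(.556,-.033,.004)]))
cv2.imwrite('pics/w1.png',im)
```

```text
((516.9725952148438, 304.2354736328125), (12.769791603088379, 480.1648254394531), 88.87664794921875) [ 296  296  303   17 3286] [0.71400549 0.49863408 0.089     ] [0.68992318 0.40518349 0.089     ] [[293.92124184 215.03433403]
 [184.97865644 271.37334904]]
```

View pics/w1.png

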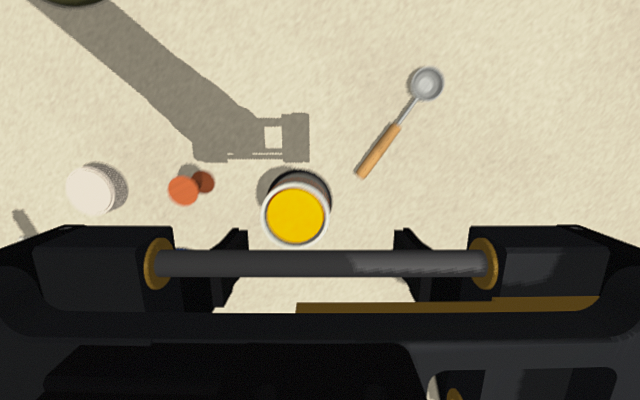

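Request:
step_arm(commands=[{"travel": [-0.0136,-0.0435,0],"turn": [0,0,0]},{"travel": [-0.0272,-0.087,0],"turn": [0,0,0]},{"travel": [-0.0408,-0.1305,0],"turn": [0,0,0]},{"travel": [-0.0544,-0.174,0],"turn": [0,0,0]},{"travel": [-0.068,-0.2175,0],"turn": [0,0,0]}])

```text
time: 1.65
position: [0.4513, 0.0273, 0.3313]
tool_rot: [-0.419, -3.113, -0.0]
ft_force: [0.8, -0.5, 0.9]
grip_width: 1.0
grip_force: 0.0
```

The plate's centre shows at about (295.5,215.5), matching the predicted (294,215), so the magazine estimate is good. I'll carry on towards the tamper, tilting the tool as I go.

Request:
step_arm(commands=[{"travel": [-0.0136,-0.0435,0],"turn": [0,-6,0]},{"travel": [-0.0272,-0.087,0],"turn": [0,-12,-1]},{"travel": [-0.0408,-0.1305,0],"turn": [0,-18,-2]},{"travel": [-0.0544,-0.174,0],"turn": [0,-24,-3]},{"travel": [-0.068,-0.2175,0],"turn": [0,-30,-3.5]}])

```text
time: 2.15
position: [0.4644, -0.0717, 0.3339]
tool_rot: [0.339, 2.859, -0.011]
ft_force: [-0.8, 0.6, 1.1]
grip_width: 0.995
grip_force: 0.0
```

Run:
```python
from h import *
s=ctrl.get_state();im=ctrl.get_image('wrist')[:,:,::-1].copy();c=cam('wrist',s)
R=Ro.from_euler('z',-.197).as_matrix();A=R@[-np.sin(np.radians(35)),0,np.cos(np.radians(35))];g=np.array([.414,-.2546,.1096])
print(s['joint_positions'],s['position']);delta(*tool_pose(g+A*.105,-A,R[:,1]),s)
b=g-.085*A
for q in proj(c,[b,b+.035*A,b+.115*A]):print(q);cv2.circle(im,tuple(int(v) for v in q),3,(0,255,0),1)
cv2.imwrite('pics/w2.png',im)
```

```text
[ 0.09431768 -0.29423821 -0.00760554  1.90552362  0.01379348  1.26803668
  1.41943192] [ 0.46438858 -0.07167292  0.33393285]
travel mm [  99.4 -194.9  111.9] turn deg [  0.35 -19.98  -2.43]
[192.15750646 151.71014833]
[181.09945339 144.86369837]
[147.04187727 123.75851667]
```

View pics/w2.png

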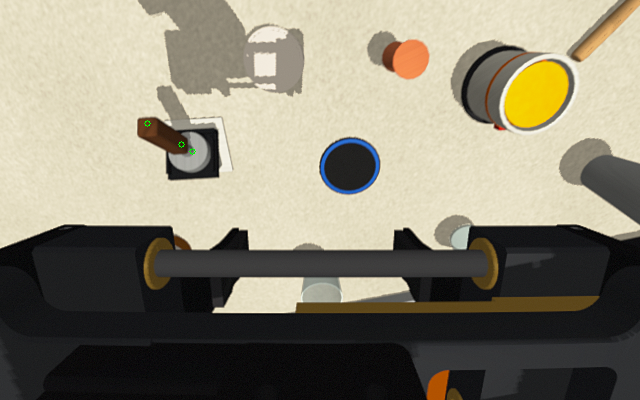

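The projected tamper axis lies on the tamper at (192,152) to (147,124), and the mat is at (350,165). Joint 2 is near its limit (-0.294 of -0.3), so I'll grasp with the tool tilted only 15° in the lean plane and square up later.

```bash
cat >> h.py <<'E'
Rz=Ro.from_euler('z',-.197).as_matrix();ld=lambda d:Rz@[-np.sin(np.radians(d)),0,np.cos(np.radians(d))]
A=ld(35);g=np.array([.414,-.2546,.1096])
E
python3 - <<'E'
from h import *
B=ld(15);delta(*tool_pose(g+B*.09,-B,Rz[:,1]))
w=ctrl.get_state();c=cam('wrist',w)
im=cv2.imread('pics/w2.png');hsv=cv2.cvtColor(im,cv2.COLOR_BGR2HSV);m=cv2.inRange(hsv,(100,130,60),(125,255,255));m[230:]=0
p=cv2.findNonZero(m)[:,0].astype(np.float32);e=cv2.fitEllipse(cv2.convexHull(p));print('mat',e,onz(c,e[0],.004))
m=cv2.inRange(hsv,(20,150,100),(34,255,255));m[200:]=0;m[:,:480]=0
p=cv2.findNonZero(m)[:,0].astype(np.float32);e=cv2.fitEllipse(cv2.convexHull(p));print('plate',e,onz(c,e[0],.089))
E
```

```text
travel mm [  61.8 -187.8  120.6] turn deg [ 0.51  0.02 -2.87]
mat ((349.3846740722656, 165.53941345214844), (54.61479187011719, 59.268798828125), 71.2479019165039) [ 0.55480132 -0.04325303  0.004     ]
plate ((536.0677490234375, 93.96411895751953), (53.04996871948242, 75.69564819335938), 41.925296783447266) [0.48180778 0.20034169 0.089     ]
```

Request:
step_arm(commands=[{"travel": [0.012,-0.038,0.02],"turn": [0,0,-0.6]},{"travel": [0.025,-0.075,0.043],"turn": [0,0,-1.2]},{"travel": [0.037,-0.113,0.067],"turn": [0,0,-1.8]},{"travel": [0.05,-0.15,0.095],"turn": [0.3,0,-2.4]},{"travel": [0.062,-0.188,0.12],"turn": [0.5,0,-2.9]}])

```text
time: 2.7
position: [0.3919, -0.2456, 0.1957]
tool_rot: [0.269, 2.871, -0.033]
ft_force: [-0.1, -0.1, -0.4]
grip_width: 0.997
grip_force: 0.0
```

Request:
step_arm(commands=[{"travel": [0,0,0],"turn": [0,0,0]},{"travel": [0,0,0],"turn": [0,0,0]}])

```text
time: 2.9
position: [0.393, -0.2442, 0.1965]
tool_rot: [0.271, 2.872, -0.03]
ft_force: [0.3, 0.2, 0.0]
grip_width: 1.003
grip_force: 0.0
```

Run:
```python
from h import *
B=ld(15);s=ctrl.get_state();delta(*tool_pose(g-B*.005,-B,Rz[:,1]),s);print(s['joint_positions'])
im=ctrl.get_image('wrist')[:,:,::-1].copy();c=cam('wrist',s)
b=g-.085*A
print(proj(c,[b,b+.035*A,b+.115*A]).round(),proj(c,[s['position']]));cv2.imwrite('pics/w3.png',im)
```

```text
travel mm [ 0.3 -6.7 94.8] turn deg [ 0.32 -0.22  0.46]
[ 0.50693194 -0.23290215  0.05895481  2.13077214 -0.09920797  1.00640155
  1.99167139]
[[315. 216.]
 [314. 214.]
 [313. 207.]] [[322.12464098 254.23265898]]
```

View pics/w3.png

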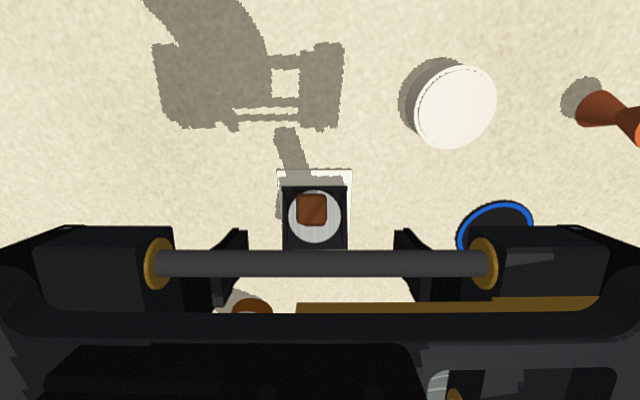

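The handle's end is at (311,209) against the predicted (313,207), and it sits square to the fingers. I'll advance and grip.

Request:
step_arm(commands=[{"travel": [-0.001,-0.0075,0.02],"turn": [0.3,-0.2,0.5]},{"travel": [-0.001,-0.0075,0.045],"turn": [0.3,-0.2,0.5]},{"travel": [-0.001,-0.0075,0.07],"turn": [0.3,-0.2,0.5]},{"travel": [-0.001,-0.0075,0.094],"turn": [0.3,-0.2,0.5]},{"travel": [-0.001,-0.0075,0.094],"turn": [0.3,-0.2,0.5]}])

```text
time: 3.45
position: [0.4169, -0.254, 0.1049]
tool_rot: [0.277, 2.87, -0.036]
ft_force: [-0.5, -0.2, -0.8]
grip_width: 1.001
grip_force: 0.0
```

Request:
step_arm(commands=[{"travel": [0,0,0],"turn": [0,0,0]},{"travel": [0,0,0],"turn": [0,0,0]},{"travel": [0,0,0],"turn": [0,0,0]},{"travel": [0,0,0],"turn": [0,0,0]},{"travel": [0,0,0],"turn": [0,0,0]}], gripper=0.0, force=55)

```text
time: 3.95
position: [0.4169, -0.257, 0.1075]
tool_rot: [0.282, 2.864, -0.04]
ft_force: [-0.2, 0.1, -0.1]
grip_width: 0.629
grip_force: 0.0
```

Run:
```python
from h import *
B=ld(15);s=ctrl.get_state();print(s['time'],s['position'],s['grip_width']*87,s['grip_force'],s['ft_force'],s['torque'])
delta(*tool_pose(g-B*.005,-B,Rz[:,1]),s)
Rt=Ro.from_rotvec(s['tool_rot']).as_matrix();print('A in tool',Rt.T@A, Rt.T@(g-s['position']))
```

```text
3.95 [ 0.41688101 -0.25699381  0.10751994] 54.697364195940885 0.0 [-0.21245881  0.08952379 -0.05808953] [ 0.03792611  0.30256655 -0.03128445]
travel mm [2.6 1.8 2.1] turn deg [-0.08  0.18  0.03]
A in tool [ 0.33914634 -0.00119757 -0.94073287] [ 0.00263347  0.00178086 -0.00287239]
```

Request:
step_arm(commands=[{"travel": [0,0,0],"turn": [0,0,0]},{"travel": [0,0,0],"turn": [0,0,0]},{"travel": [0,0,0],"turn": [0,0,0]},{"travel": [0,0,0],"turn": [0,0,0]},{"travel": [0,0,0],"turn": [0,0,0]}])

```text
time: 4.45
position: [0.4166, -0.2566, 0.1067]
tool_rot: [0.282, 2.865, -0.039]
ft_force: [-0.6, 0.6, 0.3]
grip_width: 0.271
grip_force: 54.8
```

Request:
step_arm(commands=[{"travel": [0,0,0],"turn": [0,0,0]},{"travel": [0,0,0],"turn": [0,0,0]},{"travel": [0,0,0],"turn": [0,0,0]}])

```text
time: 4.75
position: [0.4166, -0.2566, 0.1067]
tool_rot: [0.282, 2.865, -0.039]
ft_force: [-0.0, 0.1, 0.4]
grip_width: 0.274
grip_force: 54.8
```

Request:
step_arm(commands=[{"travel": [0.0034,0,-0.0094],"turn": [0,0,0]},{"travel": [0.0068,0,-0.0188],"turn": [0,0,0]},{"travel": [0.0102,0,-0.0282],"turn": [0,0,0]},{"travel": [0.0136,0,-0.0376],"turn": [0,0,0]},{"travel": [0.0187,0,-0.0517],"turn": [0,0,0]}])

```text
time: 5.25
position: [0.3847, -0.2501, 0.152]
tool_rot: [0.282, 2.866, -0.039]
ft_force: [-0.2, 1.1, -2.2]
grip_width: 0.276
grip_force: 54.8
```

Request:
step_arm(commands=[{"travel": [0,0,0],"turn": [0,0,0]},{"travel": [0,0,-0.01],"turn": [0,0,0]}])

```text
time: 5.45
position: [0.3823, -0.2495, 0.1609]
tool_rot: [0.283, 2.867, -0.038]
ft_force: [-0.1, 0.9, -3.5]
grip_width: 0.269
grip_force: 54.8
```

Run:
```python
from h import *
s=ctrl.get_state();print(s['time'],s['position'],s['grip_width']*87,s['grip_force'],s['ft_force'],s['torque'],s['joint_positions'])
Rt=Ro.from_rotvec(s['tool_rot']).as_matrix();Ac=Rt@[.34,0,-.94];print('A',Ac)
# upright target at mag: yaw relative to radial same as now
mg=np.array([.4825,.2025])
up=-np.degrees(0)
for yaw in(-.197,.0,.2,.4):
    R=Ro.from_euler('z',yaw).as_matrix();z=R@[-np.sin(np.radians(-20)),0,np.cos(np.radians(-20))]
    print(yaw);delta(*tool_pose([*mg,.25],-z,R[:,1]),s)
```

```text
5.45 [ 0.38232085 -0.24946317  0.16085198] 23.4025066056556 54.84150520758703 [-0.14598037  0.87106552 -3.54495308] [0.14694436 0.67860972 0.04113982] [ 0.51909628 -0.21796957  0.07054749  2.19416495 -0.10490858  0.92480595
  2.01718436]
A [-0.56069153  0.11205954  0.81991931]
-0.197
travel mm [-32.8 462.8 -83.7] turn deg [-3.000e-02  3.501e+01  2.000e-02]
0.0
travel mm [-32.8 462.8 -83.7] turn deg [  0.47  34.89 -11.43]
0.2
travel mm [-32.8 462.8 -83.7] turn deg [  0.98  34.53 -23.06]
0.4
travel mm [-32.8 462.8 -83.7] turn deg [  1.49  33.94 -34.67]
```

Request:
step_arm(commands=[{"travel": [-0.005,0,-0.025],"turn": [0,5,0]},{"travel": [-0.02,0,-0.05],"turn": [0,11,0]},{"travel": [-0.035,0,-0.07],"turn": [0,17,0]},{"travel": [-0.055,0,-0.08],"turn": [0,23,0]},{"travel": [-0.07,0,-0.088],"turn": [0,29,0]}])

```text
time: 5.95
position: [0.4292, -0.2591, 0.2667]
tool_rot: [-0.285, -2.886, -0.032]
ft_force: [0.3, -0.4, -3.4]
grip_width: 0.271
grip_force: 54.9
```

Run:
```python
from h import *
s=ctrl.get_state();print(s['time'],s['position'],s['joint_positions'])
R=Rz;z=R@[np.sin(np.radians(20)),0,np.cos(np.radians(20))]
delta(*tool_pose([.4825,.2025,.25],-z,R[:,1]),s)
```

```text
5.95 [ 0.42915396 -0.25905799  0.26667982] [ 0.46040562  0.16750465 -0.01553337  1.5988751   0.06341649  1.60948547
  1.81373003]
travel mm [ 33.  463.1  24.4] turn deg [-0.12  6.14 -0.01]
```

Request:
step_arm(commands=[{"travel": [0.003,0.045,0.002],"turn": [0,3,0]},{"travel": [0.006,0.09,0.005],"turn": [0,6.1,0]},{"travel": [0.01,0.135,0.007],"turn": [0,6.1,0]},{"travel": [0.013,0.18,0.01],"turn": [0,6.1,0]},{"travel": [0.017,0.225,0.012],"turn": [0,6.1,0]}])

```text
time: 6.45
position: [0.4529, -0.0322, 0.2566]
tool_rot: [-0.275, -2.782, -0.047]
ft_force: [0.7, -1.4, -3.2]
grip_width: 0.273
grip_force: 55.0
```

Run:
```python
from h import *
s=ctrl.get_state();print(s['time'],s['position'],s['joint_positions'])
R=Rz;z=R@[np.sin(np.radians(20)),0,np.cos(np.radians(20))]
delta(*tool_pose([.4825,.2025,.25],-z,R[:,1]),s)
```

```text
6.45 [ 0.45290914 -0.03223048  0.25657135] [ 0.21559973  0.16795884 -0.18526002  1.64239656 -0.02605828  1.67667853
  1.40325261]
travel mm [ 13.7 236.   11.8] turn deg [-0.04  0.1   0.  ]
```

Request:
step_arm(commands=[{"travel": [0.003,0.046,0.002],"turn": [0,0,0]},{"travel": [0.006,0.092,0.005],"turn": [0,0,0]},{"travel": [0.009,0.138,0.007],"turn": [0,0,0]},{"travel": [0.012,0.184,0.01],"turn": [0,0,0]},{"travel": [0.014,0.228,0.011],"turn": [0,0,0]}])

```text
time: 6.95
position: [0.4804, 0.1951, 0.251]
tool_rot: [-0.274, -2.782, -0.048]
ft_force: [0.7, 0.2, -4.2]
grip_width: 0.277
grip_force: 55.0
```

Request:
step_arm(commands=[{"travel": [0,0.008,0],"turn": [0,0,0]},{"travel": [0,0.008,0],"turn": [0,0,0]}])

```text
time: 7.15
position: [0.4815, 0.2029, 0.2508]
tool_rot: [-0.268, -2.781, -0.047]
ft_force: [-0.7, -1.2, -3.2]
grip_width: 0.269
grip_force: 55.0
```

Run:
```python
from h import *
s=ctrl.get_state();print(s['time'],s['position'],s['joint_positions'],s['ft_force'],s['torque'])
im=ctrl.get_image('scene')[:,:,::-1].copy();s2=cam('scene');t=cam('top');it=ctrl.get_image('top')[:,:,::-1].copy()
p=s['position']
c1=cv2.resize(im[150:290,330:470],(400,400),interpolation=cv2.INTER_CUBIC)
c2=cv2.resize(it[180:270,215:305],(400,400),interpolation=cv2.INTER_CUBIC)
cv2.imwrite('pics/z2.png',np.hstack([c1,c2]))
print(proj(s2,[p,p-[0,0,.09],(.4825,.2025,.095)]),proj(t,[p-[0,0,.09],(.4825,.2025,.095)]))
R=Rz;z=R@[np.sin(np.radians(20)),0,np.cos(np.radians(20))]
delta(*tool_pose([.4825,.2025,.25],-z,R[:,1]),s)
```

```text
7.15 [0.48148694 0.20286942 0.25075533] [-0.05333016  0.2945307  -0.34516096  1.51373958 -0.0935799   1.64105247
  0.9863455 ] [-0.69667562 -1.20084187 -3.22484221] [-0.21058687 -0.675178   -0.01917127]
[[409.76489428 174.93387583]
 [405.44378946 206.12222513]
 [402.15109254 226.78689284]] [[257.67045568 224.61128873]
 [262.08774323 224.05773096]]
travel mm [-1.3 -0.2  0.3] turn deg [-0.09  0.03  0.25]
```

View pics/z2.png

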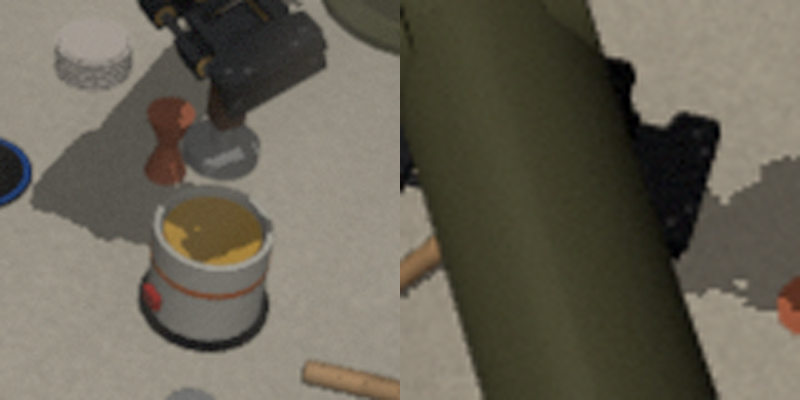

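The scene crop shows the tamper's face at about (407.7,203.5) and the magazine's rim centre at about (404.2,229.8); the top view is blocked by the arm. The offset differs by about 5 px from the prediction, so I'll cross-check the magazine's position across all the pictures.

Run:
```python
from h import *
from scipy.optimize import least_squares
m=ctrl.camera_model('wrist')
def wc(p,r): return cam('wrist',dict(position=np.array(p),tool_rot=np.array(r)))
C={'top0':cam('top'),'scene0':cam('scene'),'w1':wc([.4444,.2549,.3315],[-.419,-3.113,0]),'w2':wc([.46439,-.07167,.33393],[.339,2.859,-.011])}
def ell(n,lo,hi,roi):
    im=cv2.imread(f'pics/{n}.png');k=cv2.inRange(cv2.cvtColor(im,cv2.COLOR_BGR2HSV),lo,hi);q=np.zeros_like(k);x0,y0,x1,y1=roi;q[y0:y1,x0:x1]=k[y0:y1,x0:x1]
    _,l,st,_=cv2.connectedComponentsWithStats(q);i=1+st[1:,4].argmax();p=cv2.findNonZero((l==i).astype('uint8'))
    e=cv2.fitEllipse(cv2.convexHull(p));return e
for lab,z,lo,hi,rois in(('plate',.089,(18,110,80),(34,255,255),{'top0':(235,200,295,250),'scene0':(375,210,430,260),'w1':(240,170,345,260),'w2':(480,40,590,140)}),
    ('mat',.004,(100,110,30),(125,255,255),{'top0':(310,180,365,230),'scene0':(295,190,350,230),'w2':(310,125,390,205)})):
    for n,r in rois.items():
        e=ell(n,lo,hi,r);w=onz(C[n],e[0],z);print(lab,n,np.round(e[0],1),np.round(e[1],1),np.round(w,4))
c=cam('scene');print('rim now',onz(c,(404.2,229.8),.095),'face@.16',onz(c,(407.7,203.5),.16))
```

```text
plate top0 [260.6 223.7] [25.  25.4] [0.4833 0.2085 0.089 ]
plate scene0 [404.3 230.4] [22.8 34.7] [0.4817 0.2102 0.089 ]
plate w1 [294.5 215.4] [55.2 57.4] [0.4828 0.2051 0.089 ]
plate w2 [536.1  93.9] [53.5 76.4] [0.4799 0.2068 0.089 ]
mat top0 [337.3 203.4] [29.  29.1] [ 0.5587 -0.0351  0.004 ]
mat scene0 [323.5 210.1] [24.3 33.2] [ 0.5553 -0.0284  0.004 ]
mat w2 [349.4 165.5] [54.7 59.4] [ 0.5553 -0.0364  0.004 ]
rim now [0.48481584 0.21267914 0.095     ] face@.16 [0.47106739 0.19838692 0.16      ]
```

The magazine's plate is at about (0.482, 0.2077). The apparent offset came from the face being about 10 mm higher than I assumed, because the grasp point lies behind the TCP. I'll shift +5 mm in x and y and lower.

Request:
step_arm(commands=[{"travel": [-0.0037,0.0059,-0.0013],"turn": [0,0,0.2]},{"travel": [-0.0105,0.0059,0.0175],"turn": [0,0,0.2]},{"travel": [-0.0174,0.0059,0.0363],"turn": [0,0,0.2]},{"travel": [-0.0242,0.0059,0.0551],"turn": [0,0,0.2]},{"travel": [-0.0242,0.0059,0.0551],"turn": [0,0,0.2]}])

```text
time: 7.75
position: [0.4856, 0.2034, 0.1885]
tool_rot: [-0.283, -2.775, -0.043]
ft_force: [-0.2, -1.0, -3.1]
grip_width: 0.272
grip_force: 55.0
```

Run:
```python
from h import *
s=ctrl.get_state();print(s['time'],s['position'],s['ft_force'],s['torque'])
im=ctrl.get_image('scene')[:,:,::-1].copy();c=cam('scene')
Rt=Ro.from_rotvec(s['tool_rot']).as_matrix();print('A',Rt@[.34,0,-.94])
v=im[180:280,350:460]
cv2.imwrite('pics/z3.png',cv2.resize(v,None,fx=5,fy=5,interpolation=cv2.INTER_CUBIC))
th=np.linspace(0,2*np.pi,5)[:4]
fz=s['position'][2]+.003-.085;print('face z',fz)
```

```text
7.75 [0.48563285 0.20340349 0.18845431] [-0.20277501 -0.99328033 -3.12236311] [-0.10416156 -0.7007074   0.02363882]
A [0.00659966 0.00433043 0.99956875]
face z 0.10645430772225693
```

View pics/z3.png

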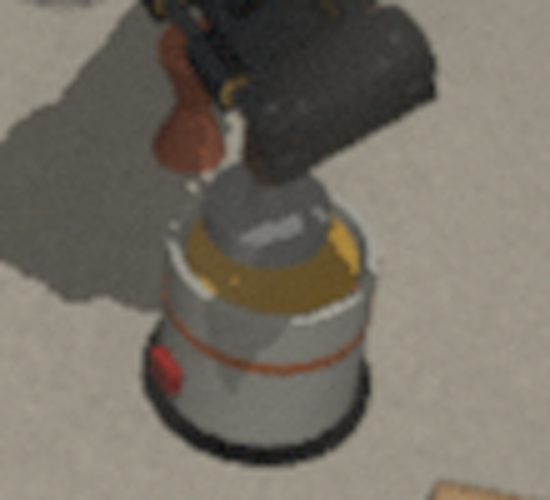

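The disc's face centre is at about (403.2,225) in the scene picture, inside the rim centred near (404.1,230), so I compare them.

Run:
```python
from h import *
c=cam('scene')
for z in(.1045,.1065,.1085):print(onz(c,(403.2,225),z))
print(onz(c,(404.1,230),.095))
```

```text
[0.483508   0.20606511 0.1045    ]
[0.48494211 0.20748744 0.1065    ]
[0.48637622 0.20890978 0.1085    ]
[0.48542364 0.21304997 0.095     ]
```

Request:
step_arm(commands=[{"travel": [0.0009,0.0049,0.0003],"turn": [0,0,0]},{"travel": [-0.0025,0.0049,0.0097],"turn": [0,0,0]},{"travel": [-0.0059,0.0049,0.0191],"turn": [0,0,0]},{"travel": [-0.0094,0.0049,0.0285],"turn": [0,0,0]},{"travel": [-0.0111,0.0049,0.0332],"turn": [0,0,0]}])

```text
time: 8.3
position: [0.487, 0.211, 0.1561]
tool_rot: [-0.279, -2.781, -0.048]
ft_force: [1.6, 0.4, 6.0]
grip_width: 0.268
grip_force: 55.0
```

Request:
step_arm(commands=[{"travel": [0,0,0],"turn": [0,0,0]}])

```text
time: 8.4
position: [0.487, 0.2109, 0.1562]
tool_rot: [-0.279, -2.781, -0.047]
ft_force: [2.0, 0.4, 3.4]
grip_width: 0.272
grip_force: 55.0
```

Request:
step_arm(commands=[{"travel": [-0.0017,0,0.0047],"turn": [0,0,0]},{"travel": [-0.0034,0,0.0094],"turn": [0,0,0]},{"travel": [-0.0044,0,0.0122],"turn": [0,0,0]},{"travel": [-0.0044,0,0.0122],"turn": [0,0,0]}])

```text
time: 8.8
position: [0.4871, 0.2109, 0.1441]
tool_rot: [-0.279, -2.781, -0.047]
ft_force: [1.1, 0.4, 6.1]
grip_width: 0.269
grip_force: 55.0
```

Request:
step_arm(commands=[{"travel": [-0.0007,0,0.0019],"turn": [0,0,0]},{"travel": [-0.0007,0,0.0019],"turn": [0,0,0]}])

```text
time: 9.0
position: [0.4871, 0.211, 0.1433]
tool_rot: [-0.279, -2.781, -0.048]
ft_force: [0.2, -0.4, 10.8]
grip_width: 0.272
grip_force: 55.0
```

Request:
step_arm(commands=[{"travel": [-0.0007,0,0.0019],"turn": [0,0,0]},{"travel": [-0.0007,0,0.0019],"turn": [0,0,0]}])

```text
time: 9.2
position: [0.4872, 0.211, 0.1431]
tool_rot: [-0.279, -2.782, -0.048]
ft_force: [-0.3, -1.0, 19.0]
grip_width: 0.275
grip_force: 55.0
```

Request:
step_arm(commands=[{"travel": [-0.0003,0,0.0009],"turn": [0,0,0]},{"travel": [-0.0003,0,0.0009],"turn": [0,0,0]},{"travel": [-0.0003,0,0.0009],"turn": [0,0,0]},{"travel": [-0.0003,0,0.0009],"turn": [0,0,0]}])

```text
time: 9.6
position: [0.4872, 0.2111, 0.143]
tool_rot: [-0.279, -2.782, -0.048]
ft_force: [-1.2, -1.3, 23.7]
grip_width: 0.272
grip_force: 55.0
```

The plate has bottomed out: TCP z stalled at 0.143 while the force rose to about 27 N. Now I lift.

Request:
step_arm(commands=[{"travel": [0.0034,0,-0.0094],"turn": [0,0,0]},{"travel": [0.0085,0,-0.0235],"turn": [0,0,0]},{"travel": [0.0171,0,-0.047],"turn": [0,0,0]},{"travel": [0.0291,0,-0.08],"turn": [0,0,0]},{"travel": [0.0393,0,-0.108],"turn": [0,0,0]}])

```text
time: 10.1
position: [0.4858, 0.2102, 0.2538]
tool_rot: [-0.279, -2.778, -0.044]
ft_force: [0.6, -0.6, -4.0]
grip_width: 0.273
grip_force: 55.0
```

Run:
```python
from h import *
s=ctrl.get_state();print(s['time'],s['position'],s['ft_force'])
im=ctrl.get_image('scene')[:,:,::-1].copy()
Rt=Ro.from_rotvec(s['tool_rot']).as_matrix();print('A',Rt@[.34,0,-.94])
cv2.imwrite('pics/z4.png',cv2.resize(im[160:280,350:470],(500,500),interpolation=cv2.INTER_CUBIC))
z=Rz@[np.sin(np.radians(20)),0,np.cos(np.radians(20))]
delta(*tool_pose([.560,-.033,.20],-z,Rz[:,1]),s)
```

```text
10.1 [0.48583098 0.2101721  0.25381082] [ 0.59732442 -0.60778043 -4.04853264]
A [0.00393953 0.00311335 0.99958731]
travel mm [-132.4 -223.4    9.8] turn deg [-0.15 -0.07 -0.23]
```

View pics/z4.png

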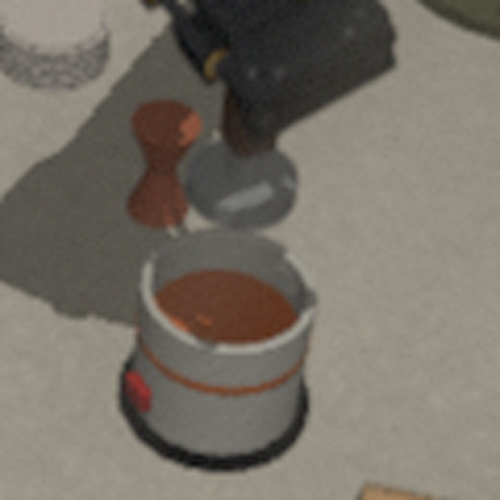

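The plate is now deep in the bore and level (about (225,305) in the crop), so the catch holds it. Next is the mat.

Request:
step_arm(commands=[{"travel": [-0.022,-0.037,0.0],"turn": [0,0,0]},{"travel": [-0.044,-0.074,0.002],"turn": [0,0,0]},{"travel": [-0.066,-0.111,0.004],"turn": [0,0,0]},{"travel": [-0.088,-0.148,0.006],"turn": [0,0,0]},{"travel": [-0.11,-0.185,0.008],"turn": [0,0,0]}])

```text
time: 10.65
position: [0.548, 0.0075, 0.2071]
tool_rot: [-0.279, -2.778, -0.045]
ft_force: [0.7, -1.0, -2.5]
grip_width: 0.271
grip_force: 55.0
```

Request:
step_arm(commands=[{"travel": [-0.022,-0.038,0.002],"turn": [0,0,0]},{"travel": [-0.022,-0.038,0.002],"turn": [0,0,0]},{"travel": [-0.022,-0.038,0.002],"turn": [0,0,0]}])

```text
time: 10.95
position: [0.5597, -0.0336, 0.1975]
tool_rot: [-0.284, -2.776, -0.046]
ft_force: [0.3, 0.7, -3.5]
grip_width: 0.273
grip_force: 55.0
```

Run:
```python
from h import *
s=ctrl.get_state();print(s['time'],s['position'],s['ft_force'],s['torque'])
im=ctrl.get_image('scene')[:,:,::-1].copy()
cv2.imwrite('pics/z5.png',cv2.resize(im[130:250,270:390],(500,500),interpolation=cv2.INTER_CUBIC))
Rt=Ro.from_rotvec(s['tool_rot']).as_matrix();print('A',Rt@[.34,0,-.94])
f=s['position']+[-.0036,0,.003-.085];print(f,proj(cam('scene'),[f,(.5565,-.034,.004)]))
z=Rz@[np.sin(np.radians(20)),0,np.cos(np.radians(20))]
delta(*tool_pose([.560,-.034,.12],-z,Rz[:,1]),s)
```

```text
10.95 [ 0.55967007 -0.03364143  0.1974587 ] [ 0.32578364  0.65334331 -3.4754162 ] [ 0.01011796 -0.69064098 -0.02049823]
A [0.00541935 0.00201754 0.99958319]
[ 0.55607007 -0.03364143  0.1154587 ] [[321.42313981 177.56589919]
 [322.04513996 209.10688816]]
travel mm [-27.1  -0.   72.6] turn deg [-0.04 -0.17 -0.41]
```

View pics/z5.png

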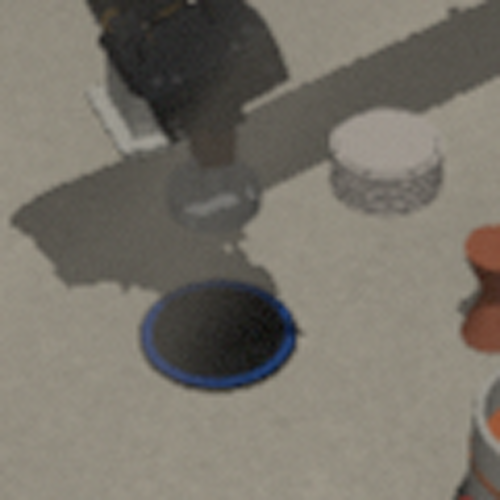

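The face is at about (321,178), as predicted, over the mat centred at (322.6,210.4). I'll lower.

Request:
step_arm(commands=[{"travel": [-0.0103,0,0.0282],"turn": [0,0,0]},{"travel": [-0.0205,0,0.0564],"turn": [0,-0.2,0]},{"travel": [-0.0291,0,0.0799],"turn": [0,-0.3,0]},{"travel": [-0.0342,0,0.094],"turn": [0,-0.3,0]},{"travel": [-0.0342,0,0.094],"turn": [0,-0.3,0]}])

```text
time: 11.5
position: [0.5587, -0.0308, 0.097]
tool_rot: [-0.277, -2.781, -0.045]
ft_force: [-0.9, -0.7, -3.1]
grip_width: 0.267
grip_force: 55.0
```

Request:
step_arm(commands=[{"travel": [-0.001,0,0.0028],"turn": [0,0,0]},{"travel": [-0.0019,0,0.0052],"turn": [0,0,0]},{"travel": [-0.0026,0,0.007],"turn": [0,0,0]},{"travel": [-0.0026,0,0.007],"turn": [0,0,0]}])

```text
time: 11.9
position: [0.5607, -0.0322, 0.0919]
tool_rot: [-0.28, -2.786, -0.045]
ft_force: [-0.0, 0.4, -3.2]
grip_width: 0.268
grip_force: 55.0
```

Request:
step_arm(commands=[{"travel": [-0.0007,0,0.0019],"turn": [0,0,0]},{"travel": [-0.0014,0,0.0038],"turn": [0,0,0]},{"travel": [-0.0014,0,0.0038],"turn": [0,0,0]}])

```text
time: 12.2
position: [0.5603, -0.0323, 0.0871]
tool_rot: [-0.28, -2.785, -0.045]
ft_force: [0.2, -0.0, -3.3]
grip_width: 0.274
grip_force: 55.0
```

Request:
step_arm(commands=[{"travel": [-0.0003,0,0.0009],"turn": [0,0,0]},{"travel": [-0.0007,0,0.0019],"turn": [0,0,0]},{"travel": [-0.0007,0,0.0019],"turn": [0,0,0]}])

```text
time: 12.5
position: [0.5606, -0.0323, 0.0866]
tool_rot: [-0.28, -2.785, -0.045]
ft_force: [-1.2, -0.8, 3.4]
grip_width: 0.271
grip_force: 55.0
```

Request:
step_arm(commands=[{"travel": [0,0,0],"turn": [0,0,0]},{"travel": [0,0,0],"turn": [0,0,0]}], force=5)

```text
time: 12.7
position: [0.5611, -0.0324, 0.0864]
tool_rot: [-0.28, -2.786, -0.045]
ft_force: [-0.1, -1.7, 6.6]
grip_width: 0.28
grip_force: 5.0
```

Request:
step_arm(commands=[{"travel": [0,0,0],"turn": [0,0,0]},{"travel": [0,0,0],"turn": [0,0,0]},{"travel": [0,0,0],"turn": [0,0,0]},{"travel": [0,0,0],"turn": [0,0,0]},{"travel": [0,0,0],"turn": [0,0,0]}], gripper=0.8)

```text
time: 13.2
position: [0.5604, -0.0322, 0.0852]
tool_rot: [-0.28, -2.785, -0.045]
ft_force: [-0.3, -0.3, 0.4]
grip_width: 0.644
grip_force: 0.0
```

Request:
step_arm(commands=[{"travel": [0,0,0],"turn": [0,0,0]},{"travel": [0,0,0],"turn": [0,0,0]},{"travel": [0,0,0],"turn": [0,0,0]}])

```text
time: 13.5
position: [0.5605, -0.0322, 0.0854]
tool_rot: [-0.28, -2.785, -0.045]
ft_force: [-0.7, 0.3, -0.0]
grip_width: 0.787
grip_force: 0.0
```

Request:
step_arm(commands=[{"travel": [0,0,-0.015],"turn": [0,0,0]},{"travel": [0,0,-0.04],"turn": [0,0,0]},{"travel": [0,0,-0.075],"turn": [0,0,0]},{"travel": [0,0,-0.115],"turn": [0,0,0]},{"travel": [0,0,-0.15],"turn": [0,0,0]}])

```text
time: 14.0
position: [0.6111, -0.0421, 0.2298]
tool_rot: [-0.28, -2.787, -0.045]
ft_force: [0.9, 0.3, -1.1]
grip_width: 0.799
grip_force: 0.0
```

Run:
```python
from h import *
s=ctrl.get_state();print(s['time'],s['position'],s['ft_force'])
im=ctrl.get_image('scene')[:,:,::-1].copy();hsv=cv2.cvtColor(im,cv2.COLOR_BGR2HSV);c=cam('scene')
P=proj(c,[(.557,-.033,.004),(.557,-.033,.018),(.557,-.033,.039),(.557,-.033,.119)]);print(P.round(1))
# dark-brown handle pixels around the expected axis
k=cv2.inRange(hsv,(0,60,20),(20,255,130));q=np.zeros_like(k);q[155:215,300:345]=k[155:215,300:345]
for v in range(158,212,5):
    x=np.flatnonzero(q[v]);print(v,(x.min(),x.max(),x.mean().round(1)) if len(x) else None)
b=cv2.inRange(hsv,(100,110,30),(125,255,255));p=cv2.findNonZero(b[190:235,295:350]);print('mat ring',cv2.boundingRect(p))
d=cv2.absdiff(im,cv2.imread('pics/scene0.png')).max(2)
for n,w in dict(ta=(240,203),tb=(292,278),shaker=(393,327),jig=(388,199),syrup=(233,133),lids=(362,168),spoon=(480,290)).items():
    u=d[w[1]-18:w[1]+18,w[0]-18:w[0]+18];print(n,(u>50).sum(),end=' ')
```

```text
14.0 [ 0.61105228 -0.04213303  0.2298203 ] [ 0.89275239  0.32717159 -1.08600501]
[[322.1 209.4]
 [322.  205.6]
 [321.8 199.9]
 [321.2 176.8]]
158 (np.int64(306), np.int64(306), np.float64(306.0))
163 None
168 None
173 None
178 (np.int64(319), np.int64(324), np.float64(321.8))
183 (np.int64(325), np.int64(325), np.float64(325.0))
188 (np.int64(322), np.int64(325), np.float64(323.5))
193 (np.int64(322), np.int64(325), np.float64(323.5))
198 (np.int64(322), np.int64(325), np.float64(323.5))
203 None
208 None
mat ring (16, 8, 30, 25)
ta 0 tb 0 shaker 0 jig 0 syrup 0 lids 159 spoon 0
```

The handle stands upright along the predicted axis, and the bystanders are unchanged (the change at the lids is the arm's shadow). I'm handing in.

```bash
python3 -c "
from bench import ctrl
print(ctrl.close_job())"
```

```text
the job is handed in; nothing more can be done
None
```

The job is handed in at about 14 s: I pressed the plate to its stop and it stayed down level on its catch, and the tamper stands upright and released on the mat; no verdict was returned.

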